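# Lock the boxed jewellery away at closing time

### The job

Put every jewellery box that is out on the counter into the clear locking case, lying flat: the long necklace boxes in one neat, square pile in the long bay by the hinges, the square bracelet boxes in another in the smaller bay by the lock rail, edges flush and in line with the case. Then lower the lid until it is fully shut, without letting it slam, and swing the steel hasp right over until it lies flat with the staple through its slot, ready for the padlock. Leave the other things on the counter where they are.

Things in the scene. Friction and masses are not known exactly. Their poses are not given: they have to be found in the camera images.
- case: Lockable counter-top case, fixed: clear 8 mm walls, aluminium edges. 166 mm along its x, 250 mm along its y; origin at the centre of the underside, z up. Wall tops 76 mm above the counter, inner floor 8 mm. Along y: solid wooden lock rail -125 to -75 mm (top at 84 mm), square bay to -3, partition to 5 (top at 58 mm), long bay to 117, hinge wall to 125. Lid hinged at +y, hasp on the rail at x = 0.
- long_bay (a point): Centre of the inner floor of the long bay; same axes as the case. Walls and four wooden corner posts (tops 50 mm above this floor) leave 112 mm along the case's y and 72 mm along its x for the pile. Between the posts, on both x sides, is a thumb gap 60 mm wide, free for 39 mm outwards to the clear wall. 68 mm from this floor to the shut lid.
- square_bay (a point): Centre of the inner floor of the square bay; same axes as the case. Walls and four wooden corner posts (tops 50 mm above this floor) leave 72 mm along the case's y and 72 mm along its x for the pile. Between the posts, on both x sides, is a thumb gap 44 mm wide, free for 39 mm outwards to the clear wall. 68 mm from this floor to the shut lid.
- lid (a joint): Clear lid in an aluminium frame, 166 x 198 x 8 mm, 0.35 kg. Angle in rad: 0 shut (flat on the walls, top level with the lock rail), grows as it opens, up to 2.0; a stiff hinge (0.55 N m) holds it at any angle. Turns about the case's x axis at lid_hinge; at 1.57 it stands upright at the case's +y side. Starts open.
- lid_hinge (a point): Point on the lid's hinge line, in the middle of its length: lower outer edge of the lid, 76 mm above the counter at y = +125 mm of the case. The lid reaches 198 mm from here to its free edge; its outer face lies 8 mm off the plane through this line.
- lid_edge (a point): Middle of the lid's free edge, on the outer face (the top when shut). On that face, 21 mm in from this point, stands the staple: a steel wire loop, 5 mm wide, 17 mm long (along the case's y), standing 18 mm off the lid.
- hasp (a joint): Slotted steel hasp leaf, 36 x 80 x 3.5 mm. Angle in rad: 0 flat on the shut lid, pointing to the case's +y, the staple standing up through its slot; grows as it folds back towards the outside of the rail (1.57 straight up), up to 2.4; a stiff pin (0.045 N m) holds it at any angle. Turns about the case's x axis at hasp_hinge. Staple 27 to 44 mm from the hinge; the leaf is plain from 52 to 80 mm.
- hasp_hinge (a point): Middle of the hasp's hinge line, at the level of the leaf's upper face when closed: 88 mm above the counter, y = -87 mm of the case.
- hasp_end (a point): Middle of the free end of the hasp leaf, 80 mm from its hinge, on the face that is uppermost when closed.
- long1_mid (a point): Long necklace box: rigid lidded gift box, 100 mm along its x, 60 mm along its y, 20 mm thick, about 0.09 kg, lying flat on the counter. Point at its centre, 10 mm up; z up. Some boxes are absent in a given start.
- long2_mid (a point): Long necklace box: rigid lidded gift box, 100 mm along its x, 60 mm along its y, 20 mm thick, about 0.09 kg, lying flat on the counter. Point at its centre, 10 mm up; z up. Some boxes are absent in a given start.
- long3_mid (a point): Long necklace box: rigid lidded gift box, 100 mm along its x, 60 mm along its y, 20 mm thick, about 0.09 kg, lying flat on the counter. Point at its centre, 10 mm up; z up. Some boxes are absent in a given start.
- square1_mid (a point): Square bracelet box: rigid lidded gift box, 60 x 60 mm, 20 mm thick, about 0.06 kg, same make as the long ones, lying flat on the counter. Point at its centre, 10 mm up; z up. Some boxes are absent in a given start.
- square2_mid (a point): Square bracelet box: rigid lidded gift box, 60 x 60 mm, 20 mm thick, about 0.06 kg, same make as the long ones, lying flat on the counter. Point at its centre, 10 mm up; z up. Some boxes are absent in a given start.
- square3_mid (a point): Square bracelet box: rigid lidded gift box, 60 x 60 mm, 20 mm thick, about 0.06 kg, same make as the long ones, lying flat on the counter. Point at its centre, 10 mm up; z up. Some boxes are absent in a given start.
- ring_cone: Bystander: white ceramic ring cone, 60 mm across, 88 mm tall, origin under its centre. Leave it alone.
- bead_jar: Bystander: closed glass jar, 60 mm across, 85 mm tall, origin under its centre. Leave it alone.
- tape_dispenser: Bystander: desk tape dispenser, 140 x 52 x 67 mm, length along its x, origin under its centre. Leave it alone.
Things that resemble listed ones, but are neither listed nor needed, are in the scene too. Leave any black or red look-alike of the part that bears square2_mid alone.

How it is judged:
On the way, in this order (a step that is already met when the one before it is completed fails the run):
1. all the boxes lie in their two piles in the case, lid still open (x of long1_mid in the frame of long_bay between -0.02 and 0.02 m and y of long1_mid in the frame of long_bay between -0.016 and 0.016 m and z of long1_mid in the frame of long_bay between 0.005 and 0.056 m and angle between each of long1_mid, long2_mid, long3_mid, square1_mid, square2_mid, square3_mid's own z axis and vertical below 0.08 rad and angle between the x axis of each of long1_mid, long2_mid, long3_mid and the y axis of case, either way round below 0.15 rad and x of long2_mid in the frame of long_bay between -0.02 and 0.02 m and y of long2_mid in the frame of long_bay between -0.016 and 0.016 m and z of long2_mid in the frame of long_bay between 0.005 and 0.056 m and x of long3_mid in the frame of long_bay between -0.02 and 0.02 m and y of long3_mid in the frame of long_bay between -0.016 and 0.016 m and z of long3_mid in the frame of long_bay between 0.005 and 0.056 m and x of square1_mid in the frame of square_bay between -0.02 and 0.02 m and y of square1_mid in the frame of square_bay between -0.016 and 0.016 m and z of square1_mid in the frame of square_bay between 0.005 and 0.056 m and (angle between the x axis of square1_mid and the x axis of case, either way round below 0.15 rad or angle between the x axis of square1_mid and the y axis of case, either way round below 0.15 rad) and x of square2_mid in the frame of square_bay between -0.02 and 0.02 m and y of square2_mid in the frame of square_bay between -0.016 and 0.016 m and z of square2_mid in the frame of square_bay between 0.005 and 0.056 m and (angle between the x axis of square2_mid and the x axis of case, either way round below 0.15 rad or angle between the x axis of square2_mid and the y axis of case, either way round below 0.15 rad) and x of square3_mid in the frame of square_bay between -0.02 and 0.02 m and y of square3_mid in the frame of square_bay between -0.016 and 0.016 m and z of square3_mid in the frame of square_bay between 0.005 and 0.056 m and (angle between the x axis of square3_mid and the x axis of case, either way round below 0.15 rad or angle between the x axis of square3_mid and the y axis of case, either way round below 0.15 rad) and horizontal distance between long1_mid and long2_mid below 0.012 m and horizontal distance between each of long1_mid, long2_mid and long3_mid below 0.012 m and horizontal distance between square1_mid and square2_mid below 0.012 m and horizontal distance between each of square1_mid, square2_mid and square3_mid below 0.012 m and value of joint lid above 0.5 rad), for 0.3 s.
2. then the lid is fully shut (value of joint lid below 0.04 rad), for 0.2 s.
3. then the hasp lies over the staple (value of joint hasp below 0.07 rad), for 0.2 s.
At the end, for the whole second after the job is handed in: Every box present flat (0.08 rad) in its bay, in line with the case within 0.15 rad, centres of one pile within 12 mm of each other seen from above, at rest; lid under 0.04 rad, hasp under 0.07 rad (x of long1_mid in the frame of long_bay between -0.02 and 0.02 m and y of long1_mid in the frame of long_bay between -0.016 and 0.016 m and z of long1_mid in the frame of long_bay between 0.005 and 0.056 m and angle between each of long1_mid, long2_mid, long3_mid, square1_mid, square2_mid, square3_mid's own z axis and vertical below 0.08 rad and angle between the x axis of each of long1_mid, long2_mid, long3_mid and the y axis of case, either way round below 0.15 rad and x of long2_mid in the frame of long_bay between -0.02 and 0.02 m and y of long2_mid in the frame of long_bay between -0.016 and 0.016 m and z of long2_mid in the frame of long_bay between 0.005 and 0.056 m and x of long3_mid in the frame of long_bay between -0.02 and 0.02 m and y of long3_mid in the frame of long_bay between -0.016 and 0.016 m and z of long3_mid in the frame of long_bay between 0.005 and 0.056 m and x of square1_mid in the frame of square_bay between -0.02 and 0.02 m and y of square1_mid in the frame of square_bay between -0.016 and 0.016 m and z of square1_mid in the frame of square_bay between 0.005 and 0.056 m and (angle between the x axis of square1_mid and the x axis of case, either way round below 0.15 rad or angle between the x axis of square1_mid and the y axis of case, either way round below 0.15 rad) and x of square2_mid in the frame of square_bay between -0.02 and 0.02 m and y of square2_mid in the frame of square_bay between -0.016 and 0.016 m and z of square2_mid in the frame of square_bay between 0.005 and 0.056 m and (angle between the x axis of square2_mid and the x axis of case, either way round below 0.15 rad or angle between the x axis of square2_mid and the y axis of case, either way round below 0.15 rad) and x of square3_mid in the frame of square_bay between -0.02 and 0.02 m and y of square3_mid in the frame of square_bay between -0.016 and 0.016 m and z of square3_mid in the frame of square_bay between 0.005 and 0.056 m and (angle between the x axis of square3_mid and the x axis of case, either way round below 0.15 rad or angle between the x axis of square3_mid and the y axis of case, either way round below 0.15 rad) and horizontal distance between long1_mid and long2_mid below 0.012 m and horizontal distance between each of long1_mid, long2_mid and long3_mid below 0.012 m and horizontal distance between square1_mid and square2_mid below 0.012 m and horizontal distance between each of square1_mid, square2_mid and square3_mid below 0.012 m and linear speed of each of long1, long2, long3, square1, square2, square3 below 0.02 m/s and value of joint lid below 0.04 rad and value of joint hasp below 0.07 rad); the robot touches nothing.
It fails at once if the lid slams (faster than 2.5 rad/s) (velocity of joint lid below -2.5 rad/s).
It fails at once if the ring cone is moved more than 30 mm (distance of ring_cone from where it was at the start of the episode above 0.03 m).
It fails at once if the bead jar is moved more than 30 mm (distance of bead_jar from where it was at the start of the episode above 0.03 m).
It fails at once if the tape dispenser is moved more than 30 mm (distance of tape_dispenser from where it was at the start of the episode above 0.03 m).
Of long1, long2, long3, square1, square2, square3 only 4 to 6 are there at a start; the rules pass over those that are not, and their reading is None.
At some moment in a run one of long1, long2, long3, square1, square2, square3 may be knocked a few centimetres aside while the robot is not near it.
It also fails if it takes over 210 s, if anything falls off the work surface, if the arm or the gripper's body presses on something with over 40 N, if the wrist force passes 120 N, or if a joint passes its speed limit or range.

### The arm

A 7-joint arm with a two-finger parallel gripper is mounted at the origin on the work surface. World frame = base frame: x ahead of the robot, y to its left, z up, the work surface at z = 0. Lengths are in m, angles in rad, forces in N, time in s.
With the tool pointing down it reaches from about 0.4 to 0.875 m from the base axis. Payload 19.3 kg.
Tool frame: the origin (TCP) lies at the very end of the fingers, on their centre line; the grasp point (between the pads) lies 19 mm behind it; z points along the fingers, y is the line along which they close (so a half turn about z gives the same grasp; the last joint's range is limited). The gripper opens to 85 mm and grips with 20 to 120 N. Pads are 22 mm wide; open, the fingers measure 114 mm over their backs; the gripper's body (76 mm by 85 mm) begins 54 mm behind the grasp point. The pads swing forward as they close: fully open they stand 13 mm farther back than shut.
Start: joints at [1.209, 0.521, -0.036, 1.599, 0.021, 1.021, -0.113], TCP at [0.18, -0.599, 0.231] pointing down, gripper open.
Joint ranges: [-2.91, 2.91], [-0.3, 2.13], [-1.5, 1.42], [0.17, 2.43], [-1.26, 4.41], [0.16, 1.93], [-2.52, 2.52]. Speed limits (rad/s): [1.89, 1.89, 2.39, 2.39, 3.01, 3.01, 3.01].

### API

Orientations are given as [roll, pitch, yaw] about the fixed x, y, z axes, in that order (R = Rz(yaw) Ry(pitch) Rx(roll)).
In Python, from workcell import bot gives the robot as it stands.
- The arm moves only by the tool jog_arm, never from a script. Its argument "motion" is a list of rows, each a list of 5 numbers: the shift along the tool's x, y, z scaled (see below), then the turn about the tool's z scaled (see below), then the opening, from 0 (shut) to 1 (fully open). A call has 1 to 12 rows; each row shifts and turns the commanded pose from where the row before left it, along the tool's axes as they then stand; what a row does not reach is not made up. The controller multiplies each number of a shift by 30 mm and each number of a turn by 0.08 rad. A row lasts 1/10 s, in which the tool goes at most 50 mm and 8.59 degrees, less where a joint would pass 70% of its speed; a pose out of reach is approached as far as the arm can. A call with a number of a shift or a turn outside -1 to 1 is refused whole. A call with a gripper value outside its range is refused whole. The fingers move at their own pace and stop on an object; "newtons" is the grip in N (left out, the last holds). Time passes only in rows, so rows that do not move let the fingers close. It gives the time, the measured TCP pose, the force, the opening and the grip force at its end, in the units of the state.
- bot.observe(): the state, without advancing time (a new reading comes with each control period).
- bot.grab_frame(name): name is "scene" or "top" or "wrist"; returns a dict with "pixels" (384x512x3 uint8, red, green, blue), "fovy" (degrees; the focal length in pixels is half the picture's height over the tangent of half this angle, whatever the lens; pixels are square), "cx", "cy" (the principal point, pixels), "rvec" (rotation vector, rad) and "tvec" (3), from world to camera coordinates, as OpenCV has them; the wrist camera has in their place "mount" (4x4, takes a point from camera to tool coordinates, whose origin is the TCP and whose axes are the flange's). Camera axes: x right, y down, z forward; pixel columns grow to the right and rows downward; lengths in m; the calibration is good to about 2 mm. A picture is of the moment at which its call begins: read the wrist's pose just before it. There is no depth.
- bot.job_done(): hands the job in; it is judged then, once.
The state is a dict: "clock": time; "qpos": joint angles; "qd": joint speeds; "joint_efforts": joint torques, N m; "position": TCP position; "tool_rot": TCP orientation; "force": force on the tool from outside, world axes, zero at the start; "moment": the same for the moment, N m; "grip_width": finger opening in m; "finger_force": force on a finger pad.
Only numpy, scipy, OpenCV 4.12 (cv2) and the standard library are available. Lean on these libraries where they do the work, as an engineer would, in place of code of your own. Each camera call takes 0.05 s, during which the arm holds its last target. There are 200 camera calls.

## Working session

There is one attempt and no reset: what is moved stays moved. The work goes in short steps, Python scripts to look and compute and a tool call to move; the robot and the scene stay as the last step left them, time stands still between calls to the robot, and variables do not carry over. Pictures are saved under pics/ and viewed, at most 18 in all, crops included, and the job is handed in when it is done.

Besides the shell and the picture viewer there is one more tool, called after "Call:" by a JSON object that holds its "fn" and its "kwargs". jog_arm: Moves the arm, as the interface text tells. Shifts and turns lie within -1 to 1; 1 stands for 30 mm of shift or 0.08 rad of turn. Its arguments: {"type":"object","properties":{"motion":{"type":"array","items":{"type":"array","items":{"type":"number"}}},"newtons":{"type":"number"}},"required":["motion"]}

```bash
mkdir -p pics; ls; cat > h.py <<'E'
import numpy as np, cv2
from workcell import bot
from scipy.spatial.transform import Rotation as Ro
def cam(f,st=None):
    h,w=f["pixels"].shape[:2]; fl=h/2/np.tan(np.radians(f["fovy"])/2)
    K=np.array([[fl,0,f["cx"]],[0,fl,f["cy"]],[0,0,1]])
    if "rvec" in f:
        R=cv2.Rodrigues(np.array(f["rvec"],float))[0]; t=np.array(f["tvec"],float).ravel()
    else:
        T=np.eye(4); T[:3,:3]=Ro.from_euler('xyz',st["tool_rot"]).as_matrix(); T[:3,3]=st["position"]
        W=np.linalg.inv(T@np.array(f["mount"])); R=W[:3,:3]; t=W[:3,3]
    return K,R,t
def ray(c,uv,z):
    K,R,t=c; uv=np.atleast_2d(np.array(uv,float))
    d=(np.c_[uv,np.ones(len(uv))]@np.linalg.inv(K).T)@R; o=-R.T@t
    return o+d*((z-o[2])/d[:,2])[:,None]
def proj(c,P):
    K,R,t=c; q=(np.atleast_2d(P)@R.T+t)@K.T; return q[:,:2]/q[:,2:]
def save(n,im,s=1):
    cv2.imwrite(f"pics/{n}.png",cv2.cvtColor(cv2.resize(im,None,fx=s,fy=s,interpolation=cv2.INTER_CUBIC),cv2.COLOR_RGB2BGR))
E
python3 - <<'E'
from h import *
s=bot.observe(); print(s)
for n in("scene","top"):
    f=bot.grab_frame(n); np.save(n,f,allow_pickle=True); save(n+"0",f["pixels"],1.5)
    c=cam(f); print(n,-c[1].T@c[2],f["fovy"],f["cx"],f["cy"])
f=bot.grab_frame("wrist");print(f["mount"],f["fovy"])
E
```

```text
pics
{'clock': 0.0, 'qpos': array([ 1.20879105,  0.52200047, -0.03631715,  1.60003104,  0.02122865,
        1.02108029, -0.11279762]), 'qd': array([-1.02966566e-03,  1.31832526e-04, -8.63401934e-05, -1.72705964e-03,
        1.51873869e-04,  4.60513470e-04,  4.43759060e-05]), 'joint_efforts': array([ 4.03877028e-03, -9.27099109e+01,  1.97998345e+00, -3.69939387e+01,
        1.76562817e-02,  7.72540108e-03, -5.91421849e-05]), 'position': array([ 0.17965244, -0.59826364,  0.23072604]), 'tool_rot': array([-3.14046452e+00,  1.10535972e-04,  2.91804258e-01]), 'force': array([-0.7341141 ,  0.28991936, -1.12203301]), 'moment': array([ 0.02780503,  0.01035121, -0.00748546]), 'finger_force': 0.0, 'grip_width': 0.08536404346491425}
scene [1.17049666 0.06136789 1.18725147] 46.536313339364185 257.9336652076737 196.18676210920378
top [ 0.34183844 -0.1203603   1.50277037] 44.67448218086101 256.58146137579104 191.9436716597968
[[ 2.10023850e-04 -9.60678532e-01 -2.77662952e-01  7.03559986e-02]
 [ 9.99999701e-01 -4.92657048e-06  7.73443615e-04 -5.02522068e-04]
 [-7.44398603e-04 -2.77663032e-01  9.60678243e-01 -1.42636440e-01]
 [ 0.00000000e+00  0.00000000e+00  0.00000000e+00  1.00000000e+00]] 63.84688434078635
```

```bash
python3 -c "
import cv2;a=cv2.imread('pics/top0.png');print(a.shape)"
```

```text
(576, 768, 3)
```

View pics/top0.png

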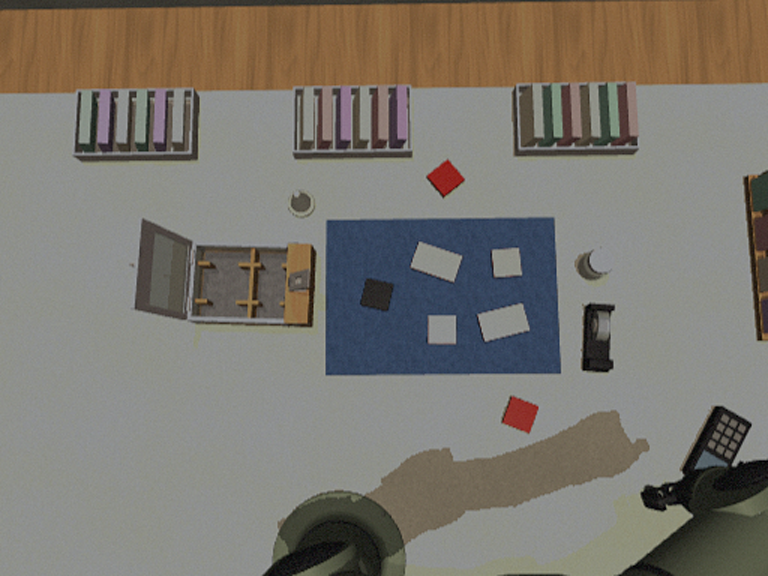

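View pics/scene0.png

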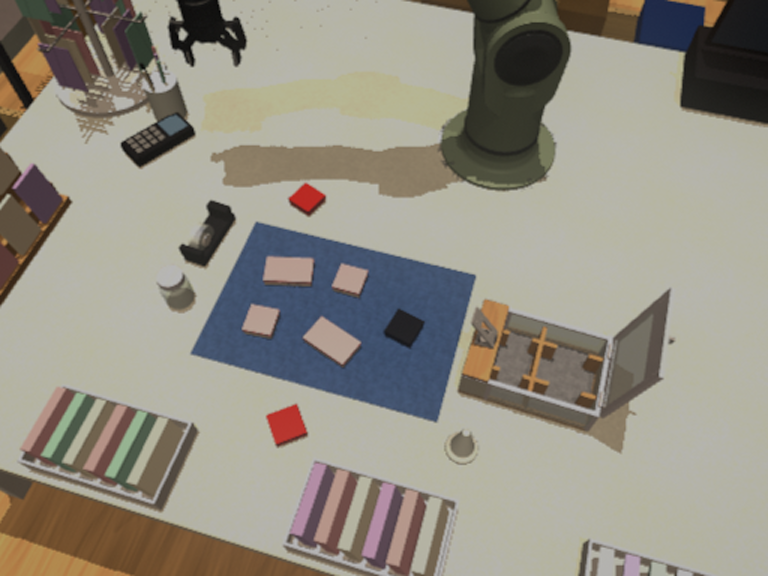

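Top view (1.5x pixels): the open case is at (255,285) with its lid to the left (world +y) and its lock rail to the right. There are two long boxes at (436,262) and (503,322), and two square boxes at (507,262) and (442,329). Look-alikes to leave alone: black (377,294), red (446,178) and red (520,414). Next I'll measure these.

```bash
python3 - <<'E'
from h import *
f=np.load("top.npy",allow_pickle=True).item(); c=cam(f); im=f["pixels"]
hsv=cv2.cvtColor(im,cv2.COLOR_RGB2HSV)
roi=np.zeros(im.shape[:2],np.uint8); roi[148:248,220:370]=1
m=((hsv[...,1]<90)&(hsv[...,2]>110)).astype(np.uint8)*roi
for k in cv2.findContours(m,0,2)[0]:
    if 150<cv2.contourArea(k)<3000:
        P=ray(c,k[:,0,:],0.02)[:,:2]; r=cv2.minAreaRect(P.astype(np.float32)); print(k[:,0].mean(0).round(),r)
# wood rail
m=((hsv[...,0]>8)&(hsv[...,0]<22)&(hsv[...,1]>120)).astype(np.uint8); m[:150]=0;m[:,250:]=0;m[230:]=0
for k in cv2.findContours(m,0,2)[0]:
    if cv2.contourArea(k)>80:
        z=0.084 if k[:,0,0].mean()>185 else 0.058
        P=ray(c,k[:,0,:],z)[:,:2]; print("wood",k[:,0].mean(0),cv2.minAreaRect(P.astype(np.float32)))
# others
for n,uv in dict(jar=(396,177),cone=(201,135),tape=(398,225),black=(251,196)).items(): print(n,ray(c,uv,0.02))
# lid corners (approx, 1x px)
save("case_t",im[130:230,80:220],5)
s=np.load("scene.npy",allow_pickle=True).item(); save("case_s",s["pixels"][180:300,290:460],4.5)
E
```

```text
[291. 219.] ((0.46978500485420227, -0.2186259925365448), (0.0572722889482975, 0.05770064890384674), 89.07310485839844)
[336. 216.] ((0.48353737592697144, -0.3496260643005371), (0.060716722160577774, 0.09855218976736069), 13.5076904296875)
[338. 176.] ((0.6120352745056152, -0.3603471517562866), (0.059971246868371964, 0.05858363211154938), 3.608849048614502)
[291. 174.] ((0.6158311367034912, -0.20983421802520752), (0.09794355928897858, 0.05915940925478935), 70.04170989990234)
wood [167.96721311 185.49180328] ((0.5694349408149719, 0.1814134418964386), (0.050757139921188354, 0.14293311536312103), 89.03800201416016)
wood [199.22222222 194.19444444] ((0.5570840835571289, 0.07821523398160934), (0.06631698459386826, 0.16811498999595642), 88.52488708496094)
jar [[ 0.60184808 -0.54794069  0.02      ]]
cone [[0.74761484 0.0800662  0.02      ]]
tape [[ 0.44784762 -0.54650451  0.02      ]]
black [[ 0.54472193 -0.082355    0.02      ]]
```

View pics/case_t.png

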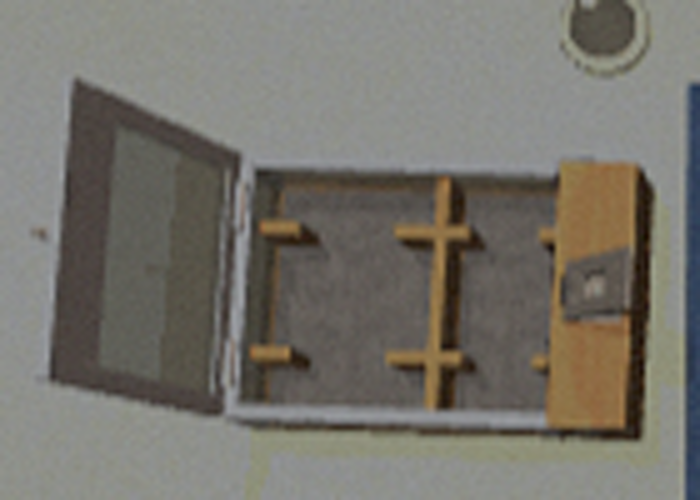

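View pics/case_s.png

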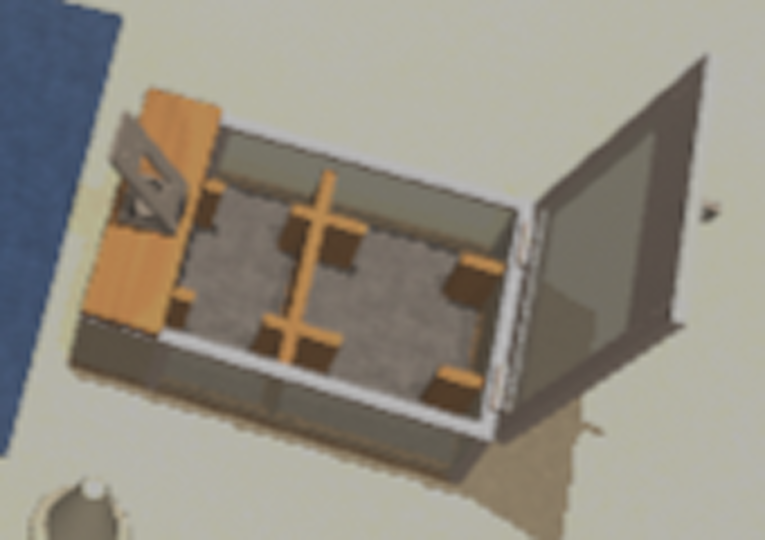

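```bash
python3 - <<'E'
from h import *
f=np.load("top.npy",allow_pickle=True).item(); c=cam(f)
px=lambda a:np.array(a)/5.+np.array([80,130])-.5*0
obj=np.array([[83,-75,84],[83,-125,84],[-83,-125,84],[-83,-75,84],[83,125,76],[-83,125,76]])/1e3
uv=px([[562,163],[640,165],[628,430],[548,427],[243,155],[228,418]])
W=np.array([ray(c,u,o[2])[0] for u,o in zip(uv,obj)])
A=obj[:,:2]-obj[:,:2].mean(0);B=W[:,:2]-W[:,:2].mean(0)
yaw=np.arctan2((A[:,0]*B[:,1]-A[:,1]*B[:,0]).sum(),(A*B).sum())
R=np.array([[np.cos(yaw),-np.sin(yaw)],[np.sin(yaw),np.cos(yaw)]]); t=W[:,:2].mean(0)-R@obj[:,:2].mean(0)
print("case",t,yaw,((obj[:,:2]@R.T+t-W[:,:2])*1e3).round(1))
for n,p in dict(long=(0,.061),sq=(0,-.039),hasp=(0,-.087)).items(): print(n,R@p+t)
for uvl,x in (((77,80),.083),((52,380),-.083)):
    th=np.linspace(1,2,101); P=np.array([np.r_[R@[x,.125-.198*np.cos(a)]+t,.076+.198*np.sin(a)] for a in th])
    e=np.linalg.norm(proj(c,P)-px(uvl),axis=1); print("lid",th[e.argmin()],e.min())
for uvl in ((562,290),(628,250),(625,315)): print("hasp top at z .08..",[ (np.linalg.inv(R)@(ray(c,px(uvl),z)[0,:2]-t)).round(3) for z in (.09,.13,.16)])
E
```

```text
case [0.56325101 0.17597784] -0.039020739976005796 [[ 1.   0.5]
 [ 0.8 -1. ]
 [-0.3 -0.6]
 [-0.6  0.4]
 [-0.1 -1. ]
 [-0.8  1.6]]
long [0.56563067 0.23693141]
sq [0.56172959 0.13700753]
hasp [0.55985707 0.08904407]
lid 1.75 0.377691490182892
lid 1.75 0.37551829811209786
hasp top at z .08.. [array([ 0.001, -0.081]), array([-0.004, -0.087]), array([-0.009, -0.092])]
hasp top at z .08.. [array([ 0.028, -0.12 ]), array([ 0.021, -0.125]), array([ 0.016, -0.129])]
hasp top at z .08.. [array([-0.013, -0.12 ]), array([-0.018, -0.125]), array([-0.023, -0.129])]
```

```bash
cat >> h.py <<'E'
CT=np.array([.5633,.1760]); CY=-.039
def case(x,y): 
    return CT+Ro.from_euler('z',CY).as_matrix()[:2,:2]@[x,y]
def go(x,y,z,yaw):
    "remaining shift in tool units at final yaw, turn units"
    s=bot.observe(); p=s["position"]; cy=s["tool_rot"][2]
    d=np.array([x,y,z])-p; X=np.array([np.cos(yaw),np.sin(yaw),0]);Y=np.array([np.sin(yaw),-np.cos(yaw),0])
    t=-((yaw-cy+np.pi)%(2*np.pi)-np.pi)
    print("units x %.2f y %.2f z %.2f turn %.2f"%(d@X/.03,d@Y/.03,-d[2]/.03,t/.08), p.round(4),round(cy,3))
def look(n=None,zt=.02,show=True):
    "light boxes near the tool in wrist view, at top height zt"
    s=bot.observe(); f=bot.grab_frame("wrist"); c=cam(f,s); im=f["pixels"]
    hsv=cv2.cvtColor(im,cv2.COLOR_RGB2HSV)
    m=((hsv[...,1]<90)&(hsv[...,2]>110)).astype(np.uint8); m=cv2.morphologyEx(m,cv2.MORPH_OPEN,np.ones((5,5)))
    for k in cv2.findContours(m,0,2)[0]:
        if cv2.contourArea(k)>1500:
            r=cv2.minAreaRect(ray(c,k[:,0,:],zt)[:,:2].astype(np.float32)); print("box",np.round(r[0],4),np.round(r[1],4),round(r[2],1),k[:,0].mean(0).round())
    if n: save(n,im,1.2)
def tops():
    f=bot.grab_frame("top"); c=cam(f); im=f["pixels"]; hsv=cv2.cvtColor(im,cv2.COLOR_RGB2HSV)
    roi=np.zeros(im.shape[:2],np.uint8); roi[148:248,220:370]=1
    m=((hsv[...,1]<90)&(hsv[...,2]>110)).astype(np.uint8)*roi
    for k in cv2.findContours(m,0,2)[0]:
        if 150<cv2.contourArea(k)<3000:
            r=cv2.minAreaRect(ray(c,k[:,0,:],.02)[:,:2].astype(np.float32)); print("top",np.round(r[0],4),np.round(r[1],4),round(r[2],1))
E
python3 -c "
from h import *
go(.4835,-.3496,.15,1.806)"
```

```text
units x 5.70 y 11.78 z 2.70 turn -18.93 [ 0.1797 -0.5984  0.2309] 0.292
```

Call:
{"fn": "jog_arm", "kwargs": {"motion": [[0,0,0,-1,1],[0,0,0,-1,1],[0,0,0,-1,1],[0,0,0,-1,1],[0,0,0,-1,1],[0,0,0,-1,1],[0,0,0,-1,1],[0,0,0,-1,1],[0,0,0,-1,1],[0,0,0,-1,1],[0,0,0,-1,1],[0,0,0,-1,1]]}}

```text
clock: 1.35
position: [0.1797, -0.5984, 0.231]
tool_rot: [-3.141, -0.0, 1.255]
force: [-0.0, 0.5, -0.3]
grip_width: 0.0857
finger_force: 0.0
```

Call:
{"fn": "jog_arm", "kwargs": {"motion": [[0,0,0,-1,1],[0,0,0,-1,1],[0,0,0,-1,1],[0,0,0,-1,1],[0,0,0,-1,1],[0,0,0,-1,1],[0,0,0,-1,1],[0,0,0,0,1]]}}

```text
clock: 2.15
position: [0.1796, -0.5985, 0.231]
tool_rot: [3.141, -0.001, 1.813]
force: [-0.2, 0.3, -0.6]
grip_width: 0.0854
finger_force: 0.0
```

```bash
python3 -c "
from h import *
go(.4835,-.3496,.15,1.806)"
```

```text
units x 5.71 y 11.78 z 2.70 turn 0.09 [ 0.1796 -0.5985  0.231 ] 1.813
```

Call:
{"fn": "jog_arm", "kwargs": {"motion": [[0.5,0.98,0,0,1],[0.5,0.98,0,0,1],[0.5,0.98,0,0,1],[0.5,0.98,0,0,1],[0.5,0.98,0,0,1],[0.5,0.98,0.4,0,1],[0.5,0.98,0.4,0,1],[0.5,0.98,0.4,0,1],[0.5,0.98,0.5,0,1],[0.5,0.98,0.5,0,1],[0.5,0.98,0.5,0,1],[0.2,1,0,0,1]]}}

```text
clock: 3.35
position: [0.4822, -0.3461, 0.1484]
tool_rot: [-3.14, -0.002, 1.81]
force: [-0.8, -0.8, 0.4]
grip_width: 0.0851
finger_force: 0.0
```

Call:
{"fn": "jog_arm", "kwargs": {"motion": [[0,0,0,0,1],[0,0,0,0,1]]}}

```text
clock: 3.55
position: [0.4824, -0.3478, 0.15]
tool_rot: [-3.141, -0.0, 1.811]
force: [0.2, -1.6, -0.6]
grip_width: 0.0854
finger_force: 0.0
```

```bash
python3 -c "
from h import *
go(.4835,-.3496,.0,1.806); look('w1'); tops(); go(.4835,-.3496,.0,1.806)"
```

```text
units x -0.07 y 0.02 z 5.00 turn 0.06 [ 0.4824 -0.3478  0.15  ] 1.811
box [ 0.5189 -0.4862] [0.2147 0.0585] 0.0 [249. 315.]
box [ 0.612  -0.3599] [0.0603 0.0602] 4.0 [389. 227.]
box [ 0.4891 -0.373 ] [0.06   0.0506] 13.8 [253. 210.]
box [ 0.7061 -0.3612] [0.0682 0.1633] 26.8 [477. 248.]
box [ 0.6152 -0.209 ] [0.0996 0.0601] 70.4 [441.  70.]
box [ 0.4689 -0.2184] [0.0588 0.0604] 89.1 [280.  47.]
box [ 0.3193 -0.3809] [0.1277 0.3241] 0.8 [ 73. 187.]
top [ 0.4698 -0.2186] [0.0573 0.0577] 89.1
top [ 0.4789 -0.3285] [0.0573 0.055 ] 12.5
top [ 0.612  -0.3582] [0.0553 0.0621] 89.4
top [ 0.6153 -0.2095] [0.0977 0.0611] 70.6
units x -0.04 y 0.06 z 5.01 turn 0.04 [ 0.4814 -0.3489  0.1503] 1.81
```

View pics/w1.png

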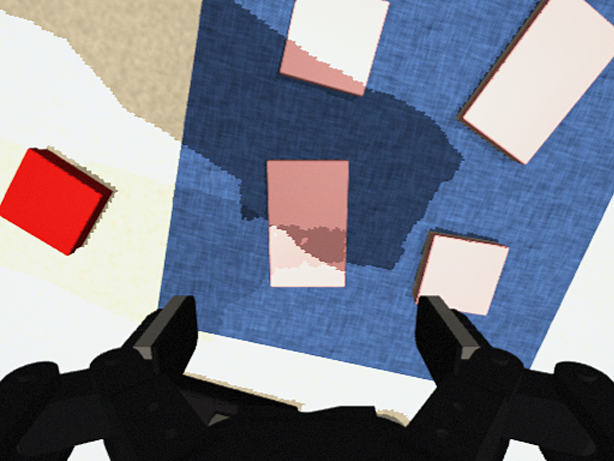

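The wrist view shows the long box centred at (257,186) at 1x, midway between the fingers. The first top measurement holds, because the other boxes agree to about 1 mm in both views. Descending to grip it.

Call:
{"fn": "jog_arm", "kwargs": {"motion": [[0,0,1,0,1],[0,0,1,0,1],[0,0,1,0,1],[0,0.05,1,0,1],[0,0,0.5,0,1],[0,0,0.4,0,1],[0,0,0,0,1],[0,0,0,0,0],[0,0,0,0,0],[0,0,0,0,0],[0,0,0,0,0],[0,0,0,0,0]], "newtons": 30}}

```text
clock: 4.85
position: [0.4841, -0.3483, 0.0046]
tool_rot: [3.141, 0.001, 1.811]
force: [-0.4, 0.4, 5.4]
grip_width: 0.059
finger_force: 31.6
```

Call:
{"fn": "jog_arm", "kwargs": {"motion": [[0,0,0,0,0],[0,0,0,0,0],[0,0,-0.5,0,0],[0,0,-1,0,0],[0,0,-1,0,0],[0,0,-1,0,0],[0,0,-0.5,0,0],[0,0,0,0,0]]}}

```text
clock: 5.65
position: [0.4845, -0.3486, 0.1261]
tool_rot: [3.139, 0.003, 1.811]
force: [1.0, 0.0, -2.3]
grip_width: 0.0591
finger_force: 33.7
```

```bash
python3 -c "
from h import *
print(case(0,.061)); go(*case(0,.061),.17,1.532); look('w2',.135)"
```

```text
[0.5656784  0.23695362]
units x 19.61 y 1.95 z -1.46 turn 3.49 [ 0.4845 -0.3486  0.1261] 1.811
box [ 0.4732 -0.3935] [0.0223 0.0447] 65.5 [212. 322.]
box [ 0.5984 -0.3355] [0.0252 0.0802] 27.0 [485. 267.]
box [ 0.5449 -0.3225] [0.0323 0.0322] 4.1 [394. 239.]
box [ 0.5461 -0.2429] [0.0507 0.0322] 70.5 [442.  74.]
box [ 0.468  -0.2488] [0.0271 0.0324] 89.3 [277.  43.]
box [ 0.3957 -0.34  ] [0.0614 0.1774] 0.7 [ 76. 197.]
```

View pics/w2.png

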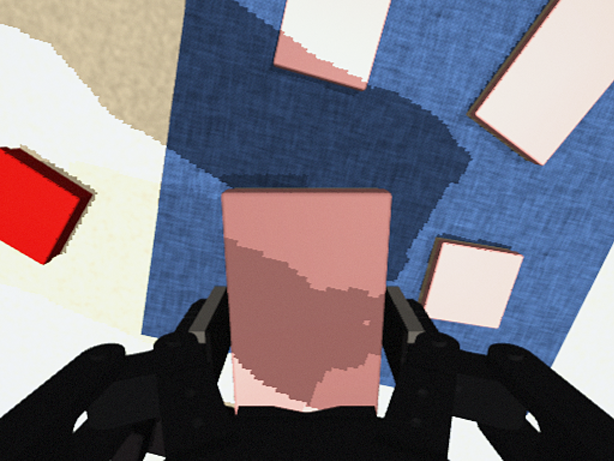

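Call:
{"fn": "jog_arm", "kwargs": {"motion": [[0,0,-0.8,0.87,0],[0,0,-0.8,0.87,0],[0,0,-0.8,0.87,0],[0,0,-0.8,0.87,0],[0.5,0,0,0,0],[1,0.1,0,0,0],[1,0.1,0,0,0],[1,0.1,0,0,0],[1,0.1,0,0,0],[1,0.1,0,0,0],[1,0.1,0,0,0],[1,0.1,0,0,0]]}}

```text
clock: 6.9
position: [0.5123, -0.122, 0.2178]
tool_rot: [-3.14, -0.0, 1.535]
force: [1.0, 0.1, -0.7]
grip_width: 0.0593
finger_force: 33.7
```

Call:
{"fn": "jog_arm", "kwargs": {"motion": [[1,0.1,0,0,0],[1,0.1,0,0,0],[1,0.1,0,0,0],[1,0.1,0,0,0],[1,0.1,0,0,0],[1,0.1,0,0,0],[1,0.1,0,0,0],[1,0.1,0,0,0],[1,0.1,0,0,0],[1,0.1,0,0,0],[1,0.1,0,0,0]]}}

```text
clock: 8.0
position: [0.5574, 0.2061, 0.2176]
tool_rot: [-3.139, 0.001, 1.535]
force: [-0.3, 0.1, -0.7]
grip_width: 0.0595
finger_force: 33.7
```

Call:
{"fn": "jog_arm", "kwargs": {"motion": [[0.7,0.1,0,0,0],[0,0,0,0,0],[0,0,0,0,0]]}}

```text
clock: 8.3
position: [0.5612, 0.2257, 0.2178]
tool_rot: [-3.14, 0.001, 1.535]
force: [0.4, -0.2, -1.4]
grip_width: 0.0593
finger_force: 33.7
```

```bash
python3 -c "
from h import *
go(*case(0,.061),.0136,1.532)
s=bot.observe(); f=bot.grab_frame('wrist'); c=cam(f,s); save('w3',f['pixels'],1.2)
P=ray(c,[(222/1.2,190/1.2),(390/1.2,190/1.2)],s['position'][2]+.0154)
print(P, s['position'])
print(proj(c,[list(case(x,y))+[z] for x,y,z in [(.036,.089,.058),(-.036,.089,.058),(.075,.117,.076),(-.075,.117,.076)]])*1.2)
"
```

```text
units x 0.38 y 0.13 z 6.81 turn 0.04 [0.5612 0.2257 0.2178] 1.535
[[0.5337557  0.27693128 0.23316296]
 [0.59183771 0.27487516 0.23316296]] [0.56124966 0.22569422 0.21776296]
[[356.22912203 168.13776314]
 [267.2174991  167.82137542]
 [413.56614769 132.71728627]
 [211.13523967 132.01035391]]
```

View pics/w3.png

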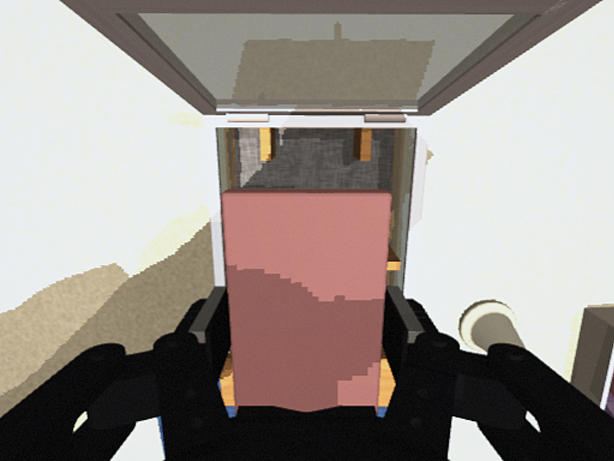

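The held box is level. Its front edge is at row 190, the hinge posts' inner edges are at columns 271 and 360, and the wall corners are at (217,127) and (417,127). The case is therefore about 3 mm further in +x and +y than estimated, and I'm correcting for that.

Call:
{"fn": "jog_arm", "kwargs": {"motion": [[0.45,0.18,0,0,0],[0,0,0.75,0,0],[0,0,1,0,0],[0,0,1,0,0],[0,0,1,0,0],[0,0,0.8,0,0],[0,0,0,0,0],[0,0,0,0,0]]}}

```text
clock: 9.15
position: [0.5682, 0.2389, 0.0832]
tool_rot: [-3.141, 0.0, 1.533]
force: [-0.4, -0.0, -0.3]
grip_width: 0.059
finger_force: 33.6
```

```bash
python3 -c "
from h import *
go(*case(0,.061),.0136,1.532)
s=bot.observe(); f=bot.grab_frame('wrist'); c=cam(f,s); save('w4',f['pixels'],1.2)
"
```

```text
units x -0.07 y -0.08 z 2.32 turn 0.01 [0.5682 0.2389 0.0832] 1.533
```

View pics/w4.png

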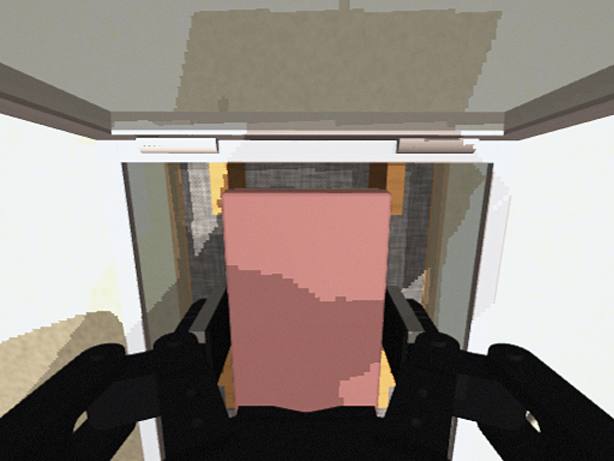

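The box is centred between the clear walls (columns 122 and 493) and between the posts, so I'm lowering it.

Call:
{"fn": "jog_arm", "kwargs": {"motion": [[0,0,0.5,0,0],[0,0,0.6,0,0],[0,0,0.6,0,0],[0,0,0.3,0,0],[0,0,0.2,0,0],[0,0,0.1,0,0],[0,0,0,0,0]]}}

```text
clock: 9.9
position: [0.5682, 0.239, 0.014]
tool_rot: [3.141, -0.0, 1.533]
force: [-0.6, 0.4, -0.5]
grip_width: 0.0592
finger_force: 33.6
```

Call:
{"fn": "jog_arm", "kwargs": {"motion": [[0,0,0,0,0],[0,0,0,0,1],[0,0,0,0,1],[0,0,0,0,1],[0,0,0,0,1],[0,0,-0.5,0,1],[0,0,-1,0,1],[0,0,-1,0,1],[0,0,-1,0,1],[0,0,-1,0,1],[0,0,-1,0,1]]}}

```text
clock: 11.0
position: [0.5679, 0.2389, 0.1813]
tool_rot: [3.141, -0.0, 1.534]
force: [0.2, 0.4, -0.1]
grip_width: 0.0857
finger_force: 0.0
```

```bash
sed -i 's/CT=.*; CY/CT=np.array([.5660,.1790]); CY/' h.py; python3 -c "
from h import *
s=bot.observe(); f=bot.grab_frame('wrist'); save('w5',f['pixels'],1.2); c=cam(f,s)
Q=np.array([list(case(x,y))+[.028] for x,y in [(.03,.111),(-.03,.111),(-.03,.011),(.03,.011)]]); print(proj(c,Q)*1.2)
tops(); go(.6155,-.2095,.15,1.227)"
```

```text
[[345.1147812  154.21390728]
 [268.55851843 154.06628892]
 [271.60570171 272.98481401]
 [341.4608637  273.08409201]]
top [ 0.4684 -0.2186] [0.0573 0.0605] 89.1
top [ 0.6119 -0.3605] [0.0609 0.0594] 4.6
top [ 0.6152 -0.21  ] [0.0986 0.0611] 70.6
units x -13.59 y 6.49 z 1.13 turn 3.83 [0.5695 0.2399 0.1839] 1.533
```

View pics/w5.png

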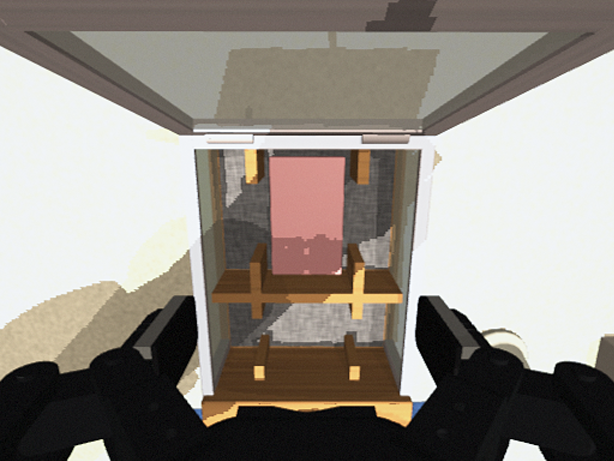

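The first long box lies square in the long bay, with corners at about (269–344, 157–274) as predicted. Next is the second long box.

Call:
{"fn": "jog_arm", "kwargs": {"motion": [[-0.5,0.1,-1,0,1],[-1,0.14,0,0,1],[-1,0.14,0,0,1],[-1,0.14,0,0,1],[-1,0.14,0,0,1],[-1,0.14,0,0,1],[-1,0.14,0,0,1],[-1,0.14,0,0,1],[-1,0.14,0,0,1],[-1,0.14,0,0,1],[-1,0.14,0,0,1],[-1,0.14,0,0,1]]}}

```text
clock: 12.3
position: [0.6041, -0.1088, 0.2092]
tool_rot: [3.142, -0.0, 1.534]
force: [0.5, 0.7, -0.5]
grip_width: 0.0851
finger_force: 0.0
```

Call:
{"fn": "jog_arm", "kwargs": {"motion": [[-1,0.14,0,0,1],[-1,0.14,0,0,1],[-1,0.14,0,0,1],[-0.4,0.1,0,0,1],[0,0,0.5,0.95,1],[0,0,0.5,0.95,1],[0,0,0.5,0.95,1],[0,0,0.5,0.95,1],[0,0,0,0,1],[0,0,0,0,1]]}}

```text
clock: 13.3
position: [0.6162, -0.2097, 0.1493]
tool_rot: [-3.141, -0.0, 1.232]
force: [0.3, -0.0, 0.4]
grip_width: 0.0853
finger_force: 0.0
```

```bash
python3 -c "
from h import *
look(); go(.6153,-.2097,.0046,1.23)"
```

```text
box [ 0.6121 -0.3599] [0.0607 0.0604] 4.2 [299. 314.]
box [ 0.4683 -0.2265] [0.0456 0.0598] 87.4 [111. 252.]
box [ 0.6037 -0.2413] [0.0302 0.0605] 70.6 [251. 214.]
box [ 0.3843 -0.2139] [0.129 0.066] 57.7 [ 33. 268.]
box [ 0.7798 -0.2555] [0.3442 0.141 ] 90.0 [413. 162.]
units x -0.01 y -0.04 z 4.84 turn 0.02 [ 0.6164 -0.2099  0.1497] 1.232
```

Call:
{"fn": "jog_arm", "kwargs": {"motion": [[0,0,1,0,1],[0,0,1,0,1],[0,0,1,0,1],[0,0,1,0,1],[0,0,0.5,0,1],[0,0,0.34,0,1],[0,0,0,0,1],[0,0,0,0,0],[0,0,0,0,0],[0,0,0,0,0],[0,0,0,0,0],[0,0,0,0,0]]}}

```text
clock: 14.55
position: [0.6168, -0.2104, 0.0051]
tool_rot: [3.14, -0.0, 1.229]
force: [-1.2, 0.4, 5.6]
grip_width: 0.059
finger_force: 31.7
```

Call:
{"fn": "jog_arm", "kwargs": {"motion": [[0,0,0,0,0],[0,0,0,0,0],[0,0,-0.5,0,0],[0,0,-1,0,0],[0,0,-1,0,0],[0,0,-1,-0.95,0],[0,0,-1,-0.95,0],[0,0,-1,-0.95,0],[0,0,-1,-0.95,0],[0,0,-0.7,0,0],[0,0,0,0,0]]}}

```text
clock: 15.65
position: [0.6173, -0.2105, 0.2244]
tool_rot: [3.136, 0.002, 1.533]
force: [0.2, -0.8, -1.4]
grip_width: 0.0594
finger_force: 33.6
```

```bash
python3 -c "
from h import *
go(.568,.239,.22,1.532)"
```

```text
units x 14.91 y -2.22 z 0.15 turn 0.02 [ 0.6173 -0.2105  0.2244] 1.533
```

Call:
{"fn": "jog_arm", "kwargs": {"motion": [[0.5,0,0,0,0],[1,-0.15,0,0,0],[1,-0.15,0,0,0],[1,-0.15,0,0,0],[1,-0.15,0,0,0],[1,-0.15,0,0,0],[1,-0.15,0,0,0],[1,-0.15,0,0,0],[1,-0.15,0,0,0],[1,-0.15,0,0,0],[1,-0.15,0,0,0],[1,-0.15,0,0,0]]}}

```text
clock: 16.85
position: [0.5783, 0.1384, 0.2193]
tool_rot: [-3.141, 0.0, 1.534]
force: [-0.3, 0.2, -1.4]
grip_width: 0.0591
finger_force: 33.6
```

Call:
{"fn": "jog_arm", "kwargs": {"motion": [[1,-0.15,0,0,0],[1,-0.15,0,0,0],[1,-0.15,0,0,0],[0.5,-0.1,0,0,0],[0,0,0.5,0,0],[0,0,1,0,0],[0,0,1,0,0],[0,0,1,0,0],[0,0,0.5,0,0],[0,0,0,0,0],[0,0,0,0,0]]}}

```text
clock: 17.95
position: [0.5672, 0.2419, 0.1003]
tool_rot: [3.141, -0.0, 1.533]
force: [0.1, -0.2, -0.2]
grip_width: 0.0591
finger_force: 33.6
```

```bash
python3 -c "
from h import *
go(.568,.239,.034,1.532)
s=bot.observe(); f=bot.grab_frame('wrist'); save('w6',f['pixels'],1.2)"
```

```text
units x -0.10 y 0.03 z 2.21 turn 0.01 [0.5672 0.2419 0.1003] 1.533
```

View pics/w6.png

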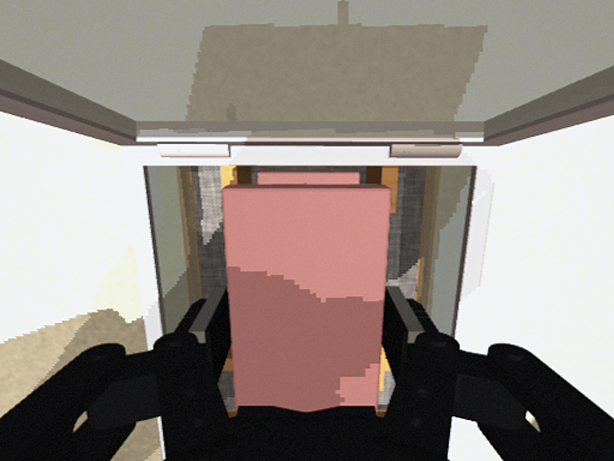

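The second box is parallel to the lower one, visible at (257–358,175) beneath it, and centred. I'll lower it with a small correction of -0.1 in x.

Call:
{"fn": "jog_arm", "kwargs": {"motion": [[-0.1,0.03,0.5,0,0],[0,0,0.6,0,0],[0,0,0.5,0,0],[0,0,0.3,0,0],[0,0,0.2,0,0],[0,0,0.1,0,0],[0,0,0,0,0],[0,0,0,0,0]]}}

```text
clock: 18.8
position: [0.568, 0.2391, 0.034]
tool_rot: [3.141, -0.0, 1.533]
force: [-0.2, -0.3, -1.0]
grip_width: 0.0589
finger_force: 33.6
```

Call:
{"fn": "jog_arm", "kwargs": {"motion": [[0,0,0,0,0],[0,0,0,0,1],[0,0,0,0,1],[0,0,0,0,1],[0,0,0,0,1],[0,0,-0.5,0,1],[0,0,-1,0,1],[0,0,-1,0,1],[0,0,-1,0,1],[0,0,-1,0,1],[0,0,-1,0,1],[0,0,-0.5,0,1]]}}

```text
clock: 20.0
position: [0.5683, 0.2394, 0.2173]
tool_rot: [3.138, -0.002, 1.533]
force: [0.3, -0.2, -0.5]
grip_width: 0.0856
finger_force: 0.0
```

```bash
python3 -c "
from h import *
look(zt=.048); tops(); go(.4684,-.2186,.2,1.532)"
```

```text
box [0.5812 0.1523] [0.038  0.0987] 87.8 [263. 253.]
box [0.5729 0.3343] [0.0544 0.2651] 87.9 [262.  74.]
box [0.5625 0.2231] [0.3223 0.5903] 87.7 [259. 174.]
top [ 0.4686 -0.2184] [0.0573 0.0604] 88.8
top [ 0.6119 -0.3605] [0.0609 0.0594] 4.6
units x -15.38 y -2.74 z 0.54 turn 0.02 [0.5685 0.2393 0.2163] 1.533
```

Call:
{"fn": "jog_arm", "kwargs": {"motion": [[-0.5,0,0,0,1],[-1,-0.18,0,0,1],[-1,-0.18,0,0,1],[-1,-0.18,0,0,1],[-1,-0.18,0,0,1],[-1,-0.18,0,0,1],[-1,-0.18,0,0,1],[-1,-0.18,0,0,1],[-1,-0.18,0,0,1],[-1,-0.18,0,0,1],[-1,-0.18,0,0,1],[-1,-0.18,0,0,1]]}}

```text
clock: 21.3
position: [0.494, -0.1055, 0.2126]
tool_rot: [-3.14, -0.0, 1.533]
force: [1.0, -0.0, 0.0]
grip_width: 0.0856
finger_force: 0.0
```

Call:
{"fn": "jog_arm", "kwargs": {"motion": [[-1,-0.18,0.5,-0.2,1],[-1,-0.18,0.5,0,1],[-1,-0.18,0.5,0,1],[-0.85,-0.2,0.5,0,1],[0,0,0,0,1],[0,0,0,0,1],[0,0,0,0,1]]}}

```text
clock: 22.0
position: [0.4702, -0.2179, 0.1535]
tool_rot: [-3.141, -0.0, 1.55]
force: [-0.1, 0.4, 0.4]
grip_width: 0.0851
finger_force: 0.0
```

```bash
python3 -c "
from h import *
look();go(.4685,-.2185,.0046,1.55)"
```

```text
box [ 0.7031 -0.2815] [0.0313 0.1757] 11.8 [495. 244.]
box [ 0.3151 -0.2145] [0.323  0.1576] 75.9 [105. 217.]
units x -0.03 y -0.06 z 4.97 turn 0.01 [ 0.4705 -0.2178  0.1538] 1.55
```

Call:
{"fn": "jog_arm", "kwargs": {"motion": [[0,-0.05,1,0,1],[0,0,1,0,1],[0,0,1,0,1],[0,0,1,0,1],[0,0,0.6,0,1],[0,0,0.37,0,1],[0,0,0,0,1],[0,0,0,0,0],[0,0,0,0,0],[0,0,0,0,0],[0,0,0,0,0],[0,0,0,0,0]]}}

```text
clock: 23.25
position: [0.4695, -0.2187, 0.0057]
tool_rot: [3.14, 0.001, 1.549]
force: [-1.4, 1.0, 5.8]
grip_width: 0.059
finger_force: 31.2
```

Call:
{"fn": "jog_arm", "kwargs": {"motion": [[0,0,0,0,0],[0,0,0,0,0],[0,0,-0.5,0,0],[0,0,-1,0,0],[0,0,-1,0,0],[0,0,-1,0.25,0],[0,0,-1,0,0],[0,0,-1,0,0],[0,0,-1,0,0],[0,0,-0.5,0,0],[0,0,0,0,0]]}}

```text
clock: 24.35
position: [0.4697, -0.2189, 0.2173]
tool_rot: [3.137, 0.002, 1.529]
force: [0.9, 0.7, -1.7]
grip_width: 0.0593
finger_force: 33.7
```

```bash
python3 -c "
from h import *
print(case(0,-.039)); go(*case(0,-.039),.0136,1.532)"
```

```text
[0.56447939 0.14002966]
units x 12.08 y 2.69 z 6.79 turn -0.04 [ 0.4697 -0.2189  0.2173] 1.529
```

Call:
{"fn": "jog_arm", "kwargs": {"motion": [[0.5,0.1,0,0,0],[1,0.22,0,0,0],[1,0.22,0,0,0],[1,0.22,0,0,0],[1,0.22,0,0,0],[1,0.22,0,0,0],[1,0.22,0,0,0],[1,0.22,0,0,0],[1,0.22,0,0,0],[1,0.22,0,0,0],[1,0.22,0,0,0],[1,0.22,0,0,0]]}}

```text
clock: 25.55
position: [0.5585, 0.1242, 0.214]
tool_rot: [-3.141, 0.0, 1.529]
force: [0.3, -1.0, -0.1]
grip_width: 0.0589
finger_force: 33.7
```

Call:
{"fn": "jog_arm", "kwargs": {"motion": [[0.6,0.15,0,0,0],[0,0,0.5,0,0],[0,0,1,0,0],[0,0,1,0,0],[0,0,1,0,0],[0,0,0.7,0,0],[0,0,0,0,0],[0,0,0,0,0]]}}

```text
clock: 26.35
position: [0.5636, 0.1405, 0.0885]
tool_rot: [-3.141, 0.0, 1.529]
force: [0.3, -0.1, 0.4]
grip_width: 0.0587
finger_force: 33.7
```

```bash
python3 -c "
from h import *
go(*case(0,-.039),.015,1.532)
s=bot.observe(); f=bot.grab_frame('wrist'); save('w7',f['pixels'],1.2); c=cam(f,s)
print(proj(c,[list(case(x,y))+[.058] for x,y in ((.036,0),(-.036,0),(.075,.001),(-.03,.111),(.03,.111))])*1.2)"
```

```text
units x -0.01 y 0.03 z 2.45 turn -0.04 [0.5636 0.1405 0.0885] 1.529
[[384.23142328 198.46159576]
 [232.33006863 198.81562166]
 [466.81250059 196.18132575]
 [231.22954709 -81.97041016]
 [384.94074309 -82.44164279]]
```

View pics/w7.png

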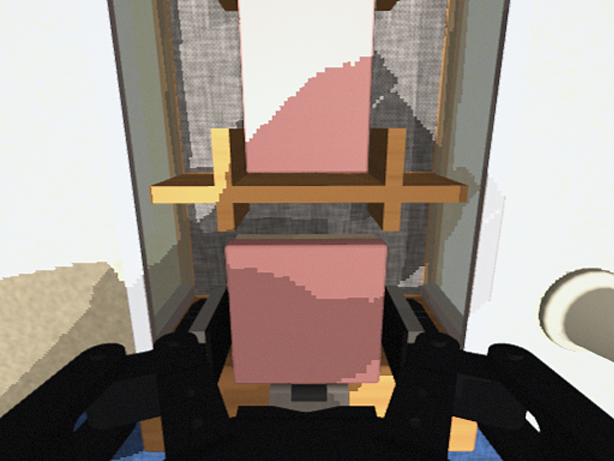

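The square box is centred between the post ends (columns 234 and 384) and parallel to the partition (row 193). Lowering it with a +1.5 mm bias in y.

Call:
{"fn": "jog_arm", "kwargs": {"motion": [[0.05,0.03,0.5,0,0],[0,0,0.6,0,0],[0,0,0.6,0,0],[0,0,0.4,0,0],[0,0,0.2,0,0],[0,0,0.12,0,0],[0,0,0,0,0],[0,0,0,0,0]]}}

```text
clock: 27.2
position: [0.5652, 0.1425, 0.0164]
tool_rot: [3.141, -0.0, 1.529]
force: [0.2, -0.6, -0.2]
grip_width: 0.0591
finger_force: 33.7
```

Call:
{"fn": "jog_arm", "kwargs": {"motion": [[0,0,0,0,0],[0,0,0,0,1],[0,0,0,0,1],[0,0,0,0,1],[0,0,0,0,1],[0,0,-0.5,0,1],[0,0,-1,0,1],[0,0,-1,0,1],[0,0,-1,0,1],[0,0,-1,0,1],[0,0,-1,0,1],[0,0,-1,0,1]]}}

```text
clock: 28.4
position: [0.5645, 0.1424, 0.2134]
tool_rot: [3.141, -0.0, 1.53]
force: [-0.6, -1.0, 0.2]
grip_width: 0.0853
finger_force: 0.0
```

```bash
python3 -c "
from h import *
tops(); go(.6119,-.3603,.2,1.532)"
```

```text
top [ 0.6119 -0.3605] [0.0609 0.0594] 4.6
units x -16.71 y 2.17 z 0.60 turn -0.03 [0.5662 0.1432 0.218 ] 1.53
```

Call:
{"fn": "jog_arm", "kwargs": {"motion": [[-0.7,0.07,0,0,1],[-1,0.13,0,0,1],[-1,0.13,0,0,1],[-1,0.13,0,0,1],[-1,0.13,0,0,1],[-1,0.13,0,0,1],[-1,0.13,0,0,1],[-1,0.13,0,0,1],[-1,0.13,0,0,1],[-1,0.13,0,0,1],[-1,0.13,0,0,1],[-1,0.13,0,0,1]]}}

```text
clock: 29.65
position: [0.5951, -0.2113, 0.2119]
tool_rot: [3.141, -0.0, 1.53]
force: [0.7, 0.5, 0.4]
grip_width: 0.0856
finger_force: 0.0
```

Call:
{"fn": "jog_arm", "kwargs": {"motion": [[-1,0.13,0.3,0,1],[-1,0.13,0.3,0,1],[-1,0.13,0.3,0,1],[-1,0.13,0.3,0,1],[-1,0.13,0.3,0,1],[0,0,0.3,-0.7,1],[0,0,0.3,-0.7,1],[0,0,0,0,1],[0,0,0,0,1]]}}

```text
clock: 30.55
position: [0.6086, -0.3607, 0.1487]
tool_rot: [3.141, -0.0, 1.64]
force: [-0.1, -0.4, -0.2]
grip_width: 0.0851
finger_force: 0.0
```

```bash
python3 -c "
from h import *
look();go(.6119,-.3603,.0046,1.644)"
```

```text
box [ 0.6194 -0.4988] [0.2206 0.0935] 3.9 [252. 322.]
box [ 0.4246 -0.4172] [0.2137 0.1063] 81.0 [ 39. 248.]
box [ 0.7804 -0.3369] [0.1468 0.2789] 0.0 [438. 153.]
units x 0.01 y 0.11 z 4.81 turn -0.05 [ 0.6087 -0.3608  0.1489] 1.64
```

Call:
{"fn": "jog_arm", "kwargs": {"motion": [[0,0.1,1,0,1],[0,0,1,0,1],[0,0,1,0,1],[0,0,1,0,1],[0,0,0.5,0,1],[0,0,0.3,0,1],[0,0,0,0,1],[0,0,0,0,0],[0,0,0,0,0],[0,0,0,0,0],[0,0,0,0,0],[0,0,0,0,0]]}}

```text
clock: 31.8
position: [0.6123, -0.361, 0.0056]
tool_rot: [3.14, 0.001, 1.641]
force: [-2.0, 0.2, 6.2]
grip_width: 0.0592
finger_force: 31.8
```

Call:
{"fn": "jog_arm", "kwargs": {"motion": [[0,0,0,0,0],[0,0,0,0,0],[0,0,-0.5,0,0],[0,0,-1,0,0],[0,0,-1,0,0],[0,0,-1,0.7,0],[0,0,-1,0.7,0],[0,0,-1,0,0],[0,0,-1,0,0],[0,0,-0.5,0,0],[0,0,0,0,0]]}}

```text
clock: 32.9
position: [0.6123, -0.361, 0.2171]
tool_rot: [3.138, 0.002, 1.529]
force: [-0.5, -0.7, -0.6]
grip_width: 0.0592
finger_force: 33.3
```

```bash
python3 -c "
from h import *
go(.565,.1424,.0356,1.53); f=bot.grab_frame('wrist'); save('w8',f['pixels'],1)"
```

```text
units x 16.70 y -2.26 z 6.05 turn -0.01 [ 0.6123 -0.361   0.2171] 1.529
```

Call:
{"fn": "jog_arm", "kwargs": {"motion": [[0.7,-0.1,0,0,0],[1,-0.13,0,0,0],[1,-0.13,0,0,0],[1,-0.13,0,0,0],[1,-0.13,0,0,0],[1,-0.13,0,0,0],[1,-0.13,0,0,0],[1,-0.13,0,0,0],[1,-0.13,0,0,0],[1,-0.13,0,0,0],[1,-0.13,0,0,0],[1,-0.14,0,0,0]]}}

```text
clock: 34.15
position: [0.579, -0.007, 0.2126]
tool_rot: [-3.14, -0.0, 1.529]
force: [1.0, 0.5, -0.6]
grip_width: 0.0591
finger_force: 33.3
```

Call:
{"fn": "jog_arm", "kwargs": {"motion": [[1,-0.14,0,0,0],[1,-0.14,0,0,0],[1,-0.14,0,0,0],[1,-0.14,0,0,0],[1,-0.14,0,0,0],[0,0,0.5,0,0],[0,0,1,0,0],[0,0,1,0,0],[0,0,1,0,0],[0,0,0,0,0],[0,0,0,0,0]]}}

```text
clock: 35.25
position: [0.5647, 0.1425, 0.1087]
tool_rot: [-3.14, 0.0, 1.529]
force: [0.2, -0.1, -0.2]
grip_width: 0.059
finger_force: 33.2
```

```bash
python3 -c "
from h import *
go(.565,.1424,.0356,1.53); f=bot.grab_frame('wrist'); save('w9',f['pixels'],1.2)"
```

```text
units x -0.00 y 0.01 z 2.44 turn -0.01 [0.5647 0.1425 0.1087] 1.529
```

View pics/w9.png

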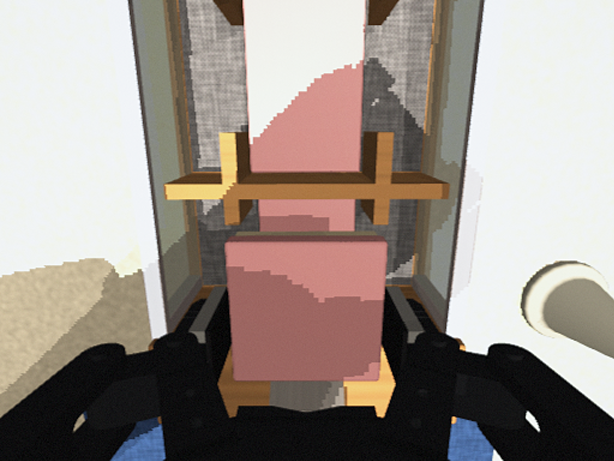

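The lower square box (columns 260–355) lies squarely beneath the held one (226–386), so I'm lowering and releasing.

Call:
{"fn": "jog_arm", "kwargs": {"motion": [[0,0.02,0.5,0,0],[0,0,0.6,0,0],[0,0,0.6,0,0],[0,0,0.4,0,0],[0,0,0.2,0,0],[0,0,0.15,0,0],[0,0,0,0,0],[0,0,0,0,0]]}}

```text
clock: 36.1
position: [0.5661, 0.1428, 0.0359]
tool_rot: [3.141, -0.0, 1.529]
force: [-0.2, 0.8, -0.7]
grip_width: 0.0588
finger_force: 33.3
```

Call:
{"fn": "jog_arm", "kwargs": {"motion": [[0,0,0,0,0],[0,0,0,0,1],[0,0,0,0,1],[0,0,0,0,1],[0,0,0,0,1],[0,0,-0.5,0,1],[0,0,-1,0,1],[0,0,-1,0,1],[0,0,-1,0,1],[0,0,-1,0,1],[0,0,-1,0,1],[0,0,-1,0,1]]}}

```text
clock: 37.3
position: [0.5654, 0.1427, 0.2329]
tool_rot: [3.141, -0.0, 1.53]
force: [0.6, 0.5, -0.5]
grip_width: 0.0854
finger_force: 0.0
```

```bash
python3 -c "
from h import *
tops(); s=bot.observe(); f=bot.grab_frame('wrist'); a=f['pixels']; g=bot.grab_frame('top')['pixels'][120:250,80:380]
save('wa',np.vstack([cv2.resize(a,(600,450))[:400],cv2.resize(g,(600,200))[:200]]),1); print(s['position'])"
```

```text
[0.56705262 0.14351074 0.23750521]
```

View pics/wa.png

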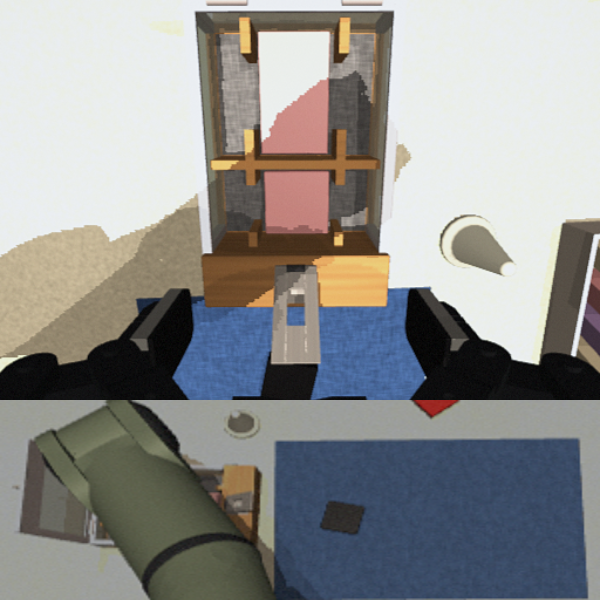

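Both piles are in and square, seen at (295,80) and (295,200), and the mat holds only the black look-alike. Next I go behind the lid with closed fingers, 45 mm to one side of the staple.

Call:
{"fn": "jog_arm", "kwargs": {"motion": [[0,0,-0.7,0,0],[0,-0.5,-1,0,0],[0,-0.5,-1,0,0],[0,-0.5,-0.7,0,0],[0.6,0,0,0,0],[1,0,0,0,0],[1,0,0,0,0],[1,0,0,0,0],[1,0,0,0,0],[1,0,0,0,0],[1,0,0,0,0],[1,0,0,0,0]]}}

```text
clock: 38.65
position: [0.5298, 0.3733, 0.3319]
tool_rot: [-3.141, 0.001, 1.53]
force: [0.7, 1.1, 0.5]
grip_width: 0.0
finger_force: 0.0
```

Call:
{"fn": "jog_arm", "kwargs": {"motion": [[1,0,0,0,0],[0,0,0,0,0],[0,0,0.8,0,0],[0,0,1,0,0],[0,0,1,0,0],[0,0,1,0,0],[0,0,0,0,0],[0,0,0,0,0]]}}

```text
clock: 39.45
position: [0.5315, 0.4021, 0.2189]
tool_rot: [-3.141, 0.0, 1.529]
force: [0.3, 0.2, 0.2]
grip_width: -0.0002
finger_force: 0.0
```

```bash
python3 -c "
from h import *
go(.525,.265,.228,1.53)"
```

```text
units x -4.57 y -0.03 z -0.30 turn -0.01 [0.5315 0.4021 0.2189] 1.529
```

Call:
{"fn": "jog_arm", "kwargs": {"motion": [[-0.5,0,-0.1,0,0],[-0.5,0,-0.1,0,0],[-0.4,0,-0.1,0,0],[-0.4,0,0,0,0],[-0.4,0,0,0,0],[-0.4,0,0,0,0],[-0.4,0,0,0,0],[-0.4,0,0,0,0],[-0.4,0,0,0,0],[-0.4,0,0,0,0],[-0.4,0,0,0,0],[0,0,0,0,0]]}}

```text
clock: 40.65
position: [0.526, 0.2621, 0.2273]
tool_rot: [-3.141, 0.001, 1.527]
force: [0.4, 0.4, 0.2]
grip_width: -0.0001
finger_force: 0.0
```

```bash
python3 -c "
from h import *
go(.525,.265,.228,1.53); f=bot.grab_frame('scene'); save('s1',f['pixels'][150:320,260:512],3)"
```

```text
units x 0.09 y -0.04 z -0.02 turn -0.03 [0.526  0.2621 0.2273] 1.527
```

View pics/s1.png

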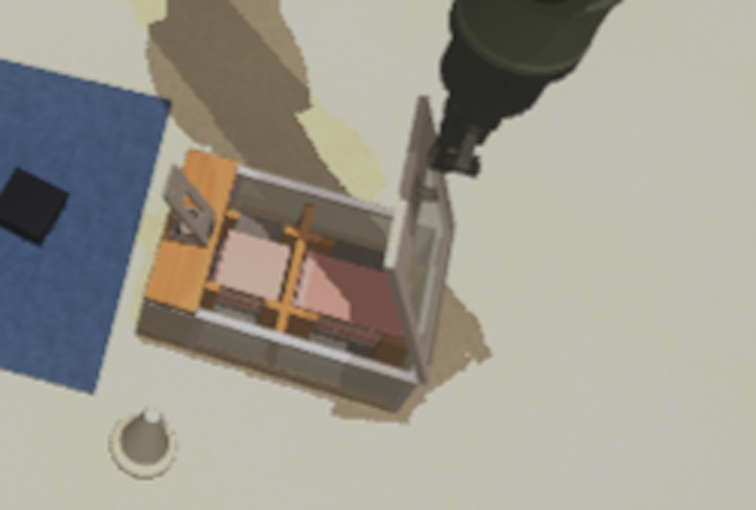

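The lid has come past upright, with its free edge at about (410,170), and leans over the case ahead of the fingers at (455,160). Now the arc down.

Call:
{"fn": "jog_arm", "kwargs": {"motion": [[-0.35,0,0.12,0,0],[-0.35,0,0.12,0,0],[-0.35,0,0.13,0,0],[-0.3,0,0.19,0,0],[-0.3,0,0.19,0,0],[-0.3,0,0.19,0,0],[-0.25,0,0.27,0,0],[-0.25,0,0.27,0,0],[-0.25,0,0.26,0,0],[-0.19,0,0.32,0,0],[-0.19,0,0.32,0,0],[-0.19,0,0.31,0,0]]}}

```text
clock: 41.9
position: [0.5216, 0.1661, 0.1458]
tool_rot: [-3.142, -0.0, 1.53]
force: [0.9, 2.0, 1.7]
grip_width: -0.0
finger_force: 0.8
```

```bash
python3 -c "
from h import *
go(.525,.150,.084,1.53)"
```

```text
units x -0.53 y 0.13 z 2.06 turn -0.01 [0.5216 0.1661 0.1458] 1.53
```

Call:
{"fn": "jog_arm", "kwargs": {"motion": [[-0.12,0,0.3,0,0],[-0.12,0,0.3,0,0],[-0.12,0,0.3,0,0],[-0.1,0,0.3,0,0],[-0.05,0,0.3,0,0],[0,0,0.3,0,0],[0,0,0.2,0,0],[0,0,0.1,0,0],[0,0,0.05,0,0],[0,0,0,0,0],[0,0,0,0,0]]}}

```text
clock: 43.0
position: [0.521, 0.151, 0.0837]
tool_rot: [3.141, 0.001, 1.529]
force: [-12.2, -6.1, 38.9]
grip_width: 0.0001
finger_force: 19.5
```

```bash
python3 -c "
from h import *
go(*case(-.0,-.155),.12,1.53)"
```

```text
units x -4.17 y 1.47 z -1.21 turn -0.01 [0.521  0.151  0.0837] 1.529
```

The lid is shut: the fingertips press on it at z 0.084 with 39 N. I'm lifting off and going round behind the hasp.

Call:
{"fn": "jog_arm", "kwargs": {"motion": [[0,0,-0.5,0,0],[0,0,-1,0,0],[0,0,-1,0,0],[0,0,-1,0,0],[0,0,-0.5,0,0],[-0.9,0.25,0,0,0],[-0.9,0.25,0,0,0],[-0.9,0.25,0,0,0],[-0.9,0.25,0,0,0],[-0.9,0.25,0,0,0],[-0.9,0.2,0,0,0],[0,0,0,0,0]]}}

```text
clock: 44.2
position: [0.5582, -0.0164, 0.202]
tool_rot: [3.142, 0.001, 1.525]
force: [-0.5, 0.6, 0.5]
grip_width: -0.0
finger_force: 0.0
```

```bash
python3 -c "
from h import *
go(.5586,-.011,.143,1.53); f=bot.grab_frame('wrist'); save('wb',np.hstack([cv2.resize(f['pixels'],(400,300)),cv2.resize(bot.grab_frame('scene')['pixels'][170:320,260:460],(400,300))]),1)"
```

```text
units x 0.18 y 0.01 z 1.97 turn -0.06 [ 0.5582 -0.0164  0.202 ] 1.525
```

View pics/wb.png

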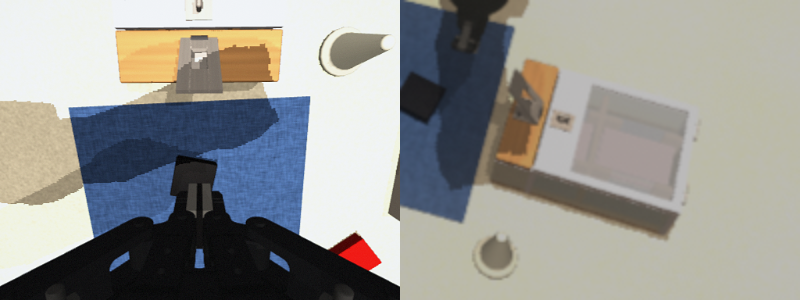

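The lid is shut with the staple up at (198,5), and the fingers are in line with the hasp at column 200. Swinging the hasp over.

Call:
{"fn": "jog_arm", "kwargs": {"motion": [[0,0,1,0,0],[0,0,0.95,0,0],[0,0,0,0,0],[0.5,0,0,0,0],[0.5,0,0,0,0],[0.5,0,0,0,0],[0.5,0,0,0,0],[0.5,0,0,0,0],[0.5,0,0,0,0],[0.55,0,0,0,0],[0,0,0,0,0]]}}

```text
clock: 45.4
position: [0.5621, 0.097, 0.1438]
tool_rot: [3.142, -0.001, 1.532]
force: [0.7, 0.1, 0.0]
grip_width: 0.0001
finger_force: 0.0
```

Call:
{"fn": "jog_arm", "kwargs": {"motion": [[0.45,0,0,0,0],[0.4,0,0.1,0,0],[0.4,0,0.15,0,0],[0.35,0,0.15,0,0],[0.2,0,0.3,0,0],[0.15,0,0.3,0,0],[0.1,0,0.25,0,0],[0.1,0,0.25,0,0],[0,0,0,0,0]]}}

```text
clock: 46.3
position: [0.5644, 0.1583, 0.0975]
tool_rot: [-3.14, 0.0, 1.53]
force: [-1.3, -0.3, 0.7]
grip_width: -0.0001
finger_force: 0.0
```

```bash
python3 -c "
from h import *
go(.565,.156,.088,1.53); f=bot.grab_frame('wrist'); save('wc',np.hstack([cv2.resize(f['pixels'],(400,300)),cv2.resize(bot.grab_frame('scene')['pixels'][170:320,260:460],(400,300))]),1)"
```

```text
units x -0.08 y 0.02 z 0.32 turn -0.01 [0.5644 0.1583 0.0975] 1.53
```

View pics/wc.png

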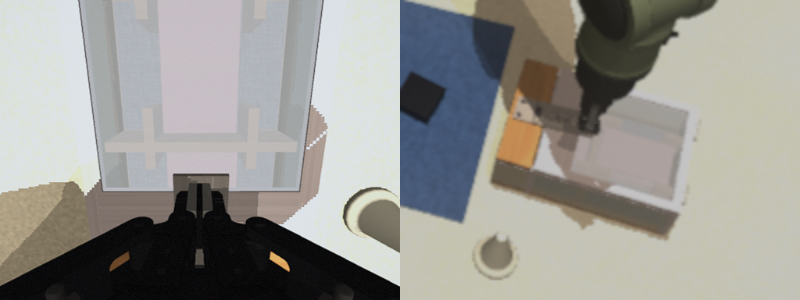

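The hasp leaf is nearly down under the fingertips, its end at (201,177) in the left half. I'll press it flat, then lift away.

Call:
{"fn": "jog_arm", "kwargs": {"motion": [[0,0,0.15,0,0],[0,0,0.15,0,0],[0,0,0.05,0,0],[0,0,0.03,0,0],[0,0,0,0,0],[0,0,0,0,0]]}}

```text
clock: 47.0
position: [0.5649, 0.1581, 0.0877]
tool_rot: [3.141, 0.0, 1.529]
force: [-3.3, -1.4, 9.1]
grip_width: 0.0002
finger_force: 4.3
```

Call:
{"fn": "jog_arm", "kwargs": {"motion": [[0,0,0,0,0],[0,0,-0.5,0,0],[0,0,-1,0,0],[0,0,-1,0,0],[0,0,-1,0,0],[-1,0,-1,0,0],[-1,0,-0.5,0,0],[-1,0,0,0,0],[-1,0,0,0,0],[-0.5,0,0,0,0],[0,0,0,0,0],[0,0,0,0,0]]}}

```text
clock: 48.2
position: [0.5593, 0.0243, 0.2377]
tool_rot: [3.141, -0.001, 1.53]
force: [0.5, 0.8, -0.3]
grip_width: -0.0002
finger_force: 0.0
```

```bash
python3 -c "
from h import *
f=bot.grab_frame('wrist'); save('wd',np.hstack([cv2.resize(f['pixels'],(400,300)),cv2.resize(bot.grab_frame('scene')['pixels'][170:320,260:460],(400,300))]),1)"
```

```text
(no output)
```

View pics/wd.png

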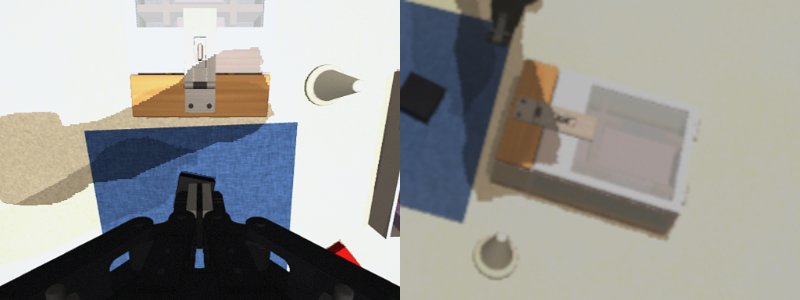

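The hasp lies flat with the staple through its slot at (200,48), the lid is shut, and the fingers are clear. Handing in.

```bash
python3 -c "
from h import *
print(bot.job_done())"
```

```text
the job is handed in; nothing more can be done
None
```

The job is handed in, with no verdict returned: all four boxes on the counter (two long, two square) are piled in their bays, the lid is shut, and the hasp lies flat over the staple; I did not touch the other things on the counter.

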